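# Open the dice jar and bring it to the front of the carousel

### The job

Lift the round lid off the dice jar on the carousel by its knob and set it down, knob up, in the middle of the hexagonal trivet, without dropping it and before the carousel is turned. Then turn the carousel by its centre handle until the open dice jar stands at the front, in line with the pointer of the carousel's base, and finish with the handle still gripped firmly so that the carousel is held still. Leave the other things on the table where they are.

Things in the scene. Friction and masses are not known exactly. Their poses are not given: they have to be found in the camera images.
- jar_lid: Loose round wooden lid lying on the dice jar: disc 80 mm across and 8 mm thick, with an upright cylindrical knob 22 mm across and 30 mm tall in the middle of its top, and a plug 52 mm across and 6 mm deep below that sits inside the jar's mouth with 6 mm play all round. About 0.1 kg. Origin: centre of the plug's underside; z points up through the knob. Above the origin the disc spans 6 to 14 mm and the knob 14 to 44 mm.
- trivet: Hard black silicone trivet, a flat hexagon 130 mm across the flats and 10 mm thick, lying loose on the table to the left or right of the carousel. Origin: centre of its underside. The lid's plug rests on its top.
- jar_mouth (a point): Centre of the dice jar's mouth, 96 mm above the table at the height of its rim. The jar is the only round vessel on the carousel: white ceramic, 72 mm outside diameter, 60 mm tall, wall 4 mm, fixed to the carousel disc, its centre 78 mm from the carousel's axis. This frame turns with the carousel; its x axis points from the jar towards the axis, z up.
- front_spot (a point): The place where the centre of the jar's mouth must come: fixed, 96 mm above the table, 78 mm from the carousel's axis, straight behind the pointer. Its -x axis points along the pointer (away from the axis), its z up; the carousel's axis is 78 mm from it along its +x. The pointer is a dark wooden tongue 30 mm wide and 12 mm tall with a pointed end, on the side towards the robot; it is part of the fixed base and sticks out from under the carousel's edge to 176 mm from the axis.
- turn_handle: The carousel's centre handle: upright wooden bar 14 mm thick (along its x), 70 mm long (along its y) and 32 mm tall, on a post on the carousel's axis. Origin: centre of the bar, 134 mm above the table and on the axis; the bar spans 118 to 150 mm above the table. Fixed to the carousel; its x axis points along the line between jar and axis, its -x side being the side of the dice jar. Pinch it across its 14 mm, fingers along x.
- carousel (a joint): Angle of the carousel about its vertical axis, rad, 0 at the start, growing anticlockwise seen from above. It can turn more than half a turn either way (stops at 6.2 and -6.2), has light friction (about 0.08 Nm) and stays where it is left. The disc is 250 mm across, top 36 mm above the table; besides the jar it carries three low rectangular ceramic bins, at most 71 mm above the table.
- bowl: Bystander: red ceramic bowl 130 mm across and 55 mm tall, on the side of the carousel where the trivet is not. Origin: centre of its underside.
- pawn: Bystander: wooden pawn 34 mm across, 60 mm tall, on the robot's side of the table to the right. Origin: centre of its underside.
- loose_die: Bystander: wooden die, 18 mm, on the robot's side of the table to the left. Origin: centre of its underside.
- sand_timer: Bystander: sand timer 52 mm across, 90 mm tall, beyond the carousel to the left. Origin: centre of its underside.
Things that resemble listed ones, but are neither listed nor needed, are in the scene too. What is shaped like the jar_lid but black or blue is not meant.

How it is judged:
On the way, in this order (a step that is already met when the one before it is completed fails the run):
1. The lid lies knob up on the trivet, let go, and the carousel has not been turned yet (horizontal distance between jar_lid and trivet below 0.035 m and angle between jar_lid's own z axis and vertical below 0.12 rad and contact force between jar_lid and trivet above 0.2 N and contact force between the fingers and jar_lid below 0.1 N and linear speed of jar_lid below 0.03 m/s and value of joint carousel between -0.35 and 0.35 rad), for 0.2 s.
2. The dice jar stands at the pointer and the handle is gripped (horizontal distance between jar_mouth and front_spot below 0.014 m and velocity of joint carousel between -0.05 and 0.05 rad/s and contact force between the fingers and turn_handle above 3 N), for 0.2 s.
At the end, for the whole second after the job is handed in: Jar centre within 14 mm (10 degrees) of the front spot, carousel still (under 0.05 rad/s), fingers pressing its centre handle with over 3 N; lid resting on the trivet, knob up (within 7 degrees), within 35 mm of its centre, not touched by the fingers (all of step 2 and horizontal distance between jar_lid and trivet below 0.035 m and angle between jar_lid's own z axis and vertical below 0.12 rad and contact force between jar_lid and trivet above 0.2 N and contact force between the fingers and jar_lid below 0.1 N and linear speed of jar_lid below 0.03 m/s); the arm keeps its last pose, push and grip.
It fails at once if The lid is dropped or thrown (moves faster than 0.5 m/s while not held) (linear speed of jar_lid above 0.5 m/s and contact force between the fingers and jar_lid below 0.1 N).
It fails at once if A bystander is moved by more than 30 mm (distance of any of bowl, pawn, loose_die, sand_timer from where it was at the start of the episode above 0.03 m).
It also fails if it takes over 72 s, if anything falls off the work surface, if the arm or the gripper's body presses on something with over 40 N, if the wrist force passes 120 N, or if a joint passes its speed limit or range.

### The arm

A 6-joint arm with a two-finger parallel gripper is mounted at the origin on the work surface. World frame = base frame: x ahead of the robot, y to its left, z up, the work surface at z = 0. Lengths are in m, angles in rad, forces in N, time in s.
With the tool pointing down it reaches from about 0.35 to 0.775 m from the base axis. Payload 5.5 kg.
Tool frame: the origin (TCP) lies at the very end of the fingers, on their centre line; the grasp point (between the pads) lies env.grasp_offset behind it (env.grasp_offset is the distance from the TCP to the grasp point, in m); x points along the fingers, y is the direction in which the jaws open and shut, and the axes are right-handed (so a half turn about x gives the same grasp; the last joint's range is limited). The gripper opens to 85 mm and grips with 20 to 120 N. Pads are 22 mm wide; open, the fingers measure 114 mm over their backs; the gripper's body (76 mm by 85 mm) begins 54 mm behind the grasp point. The pads swing forward as they close: fully open they stand 13 mm farther back than shut.
Start: joints at [-1.26, 0.313, 0.046, 1.304, 0, 1.431], TCP at [0.251, -0.518, 0.231] pointing down, gripper open.
Joint ranges: [-2.76, 2.76], [-0.86, 1.69], [-1.03, 1.26], [-2.2, 2.34], [-1.47, 1.5], [-3.14, 3.14]. Speed limits (rad/s): [2.57, 2.57, 3.14, 3.14, 3.14, 3.14].

### API

Orientations are given as a unit quaternion [w, x, y, z].
In Python, from workcell import get_state, viewer, job, env gives the robot as it stands.
- The arm moves only by the tool send_rows, never from a script. Its argument "plan" is a list of rows, each a list of 6 numbers: the shift along the tool's x, y, z in mm, then the turn, a rotation vector about the tool's x, y, z in degrees. A call has exactly 10 rows; each row is the pose to reach, as a shift and turn from the pose commanded when the call began, along the tool's axes at that moment; what a row does not reach only later rows make up. A row lasts 1/8 s, in which the tool goes at most 62.5 mm and 10.7 degrees, less where a joint would pass 70% of its speed; a pose out of reach is approached as far as the arm can. A call with a gripper value outside its range is refused whole. "claw" is the finger opening in mm, from 0 to 85.4, set as the call begins (left out, the last holds). The fingers move at their own pace and stop on an object; "newtons" is the grip in N (left out, the last holds). Time passes only in rows, so rows that repeat a pose let the fingers close, or fill a call up. It gives the time, the measured TCP pose, the force and the opening at its end, in the units of the state.
- get_state(): the state, without advancing time (a new reading comes with each control period).
- viewer.read_camera(name): name is "scene" or "side" or "wrist"; returns a dict with "frame" (480x640x3 uint8, blue, green, red), "mtx" (3x3 intrinsics, pixels), "k1" (the pictures are not rectified: a ray, as slopes to the right and down, at radius r is drawn at 1 + k1 r^2 times it, then the intrinsics apply), "rvec" (rotation vector, rad) and "tvec" (3), from world to camera coordinates, as OpenCV has them. Camera axes: x right, y down, z forward; pixel columns grow to the right and rows downward; lengths in m; the calibration is good to about 2 mm. A picture is of the moment at which its call begins. There is no depth.
- job.hand_in(): hands the job in, once; it reports no verdict.
The state is a dict: "clock": time; "joint_pos": joint angles; "qvel": joint speeds; "tau": joint torques, N m; "tcp_pos": TCP position; "orientation": TCP orientation; "wrist_force": force on the tool from outside, world axes, zero at the start; "ft_torque": the same for the moment, N m; "finger_gap": finger opening in m.
Only numpy, scipy, OpenCV 4.12 (cv2) and the standard library are available. Lean on these libraries where they do the work, as an engineer would, in place of code of your own. Each camera call takes 0.05 s, during which the arm holds its last target.

## Working session

There is one attempt and no reset: what is moved stays moved. The work goes in short steps, Python scripts to look and compute and a tool call to move; the robot and the scene stay as the last step left them, time stands still between calls to the robot, and variables do not carry over. Pictures are saved under pics/ and viewed, and the job is handed in when it is done.

Besides the shell and the picture viewer there is one more tool, called after "Emit:" in YAML: its name, and indented under it one key for each argument. send_rows: Moves the arm, as the interface text tells. Its arguments: {"type":"object","properties":{"plan":{"type":"array"},"claw":{"type":"number"},"newtons":{"type":"number"}},"required":["plan"]}

```bash
mkdir -p pics; ls; cat > h.py <<'E'
import numpy as np, cv2, pickle
from scipy.spatial.transform import Rotation as R
def ray(c,u,v):
    K=c['mtx'];x=(u-K[0,2])/K[0,0];y=(v-K[1,2])/K[1,1]
    p=cv2.undistortPoints(np.array([[[u,v]]],float),K,np.array([c['k1'],0,0,0,0.]))[0,0]
    M=cv2.Rodrigues(np.array(c['rvec'],float))[0];t=np.array(c['tvec'],float).ravel()
    return -M.T@t, M.T@np.array([p[0],p[1],1])
def onz(c,u,v,z):
    o,d=ray(c,u,v);return o+d*(z-o[2])/d[2]
def proj(c,P):
    return cv2.projectPoints(np.array(P,float).reshape(-1,3),np.array(c['rvec'],float),np.array(c['tvec'],float),c['mtx'],np.array([c['k1'],0,0,0,0.]))[0].reshape(-1,2)
def tri(c1,p1,c2,p2):
    o1,d1=ray(c1,*p1);o2,d2=ray(c2,*p2)
    A=np.array([d1,-d2]).T;s=np.linalg.lstsq(A,o2-o1,rcond=None)[0]
    a=o1+s[0]*d1;b=o2+s[1]*d2
    return (a+b)/2,np.linalg.norm(a-b)
def load(n): return pickle.load(open(f'{n}.pkl','rb'))
E
python3 - <<'E'
from workcell import get_state,viewer,job,env
import cv2,pickle
for n in ['scene','side','wrist']:
    c=viewer.read_camera(n);cv2.imwrite(f'pics/{n}0.png',c['frame']);pickle.dump(c,open(f'{n}.pkl','wb'))
    print(n,c['k1'])
print(get_state(),env.grasp_offset)
E
```

```text
pics
scene -0.10974162311590878
side -0.11929017578683766
wrist -0.054547004116128346
{'clock': 0.15, 'joint_pos': array([-1.25959238e+00,  3.13841902e-01,  4.52501837e-02,  1.30359467e+00,
       -1.44857425e-05,  1.43121034e+00]), 'qvel': array([-0.00077537, -0.00110287,  0.00414726, -0.00020614,  0.00012573,
        0.0018971 ]), 'tau': array([ 1.59073548e-03, -4.81064880e+01,  2.98816109e+01,  1.39227716e-02,
       -1.88248732e-04,  1.02084510e-05]), 'tcp_pos': array([ 0.25039254, -0.51720073,  0.23060993]), 'orientation': array([-0.15754301, -0.68917377, -0.15852143,  0.68926821]), 'wrist_force': array([-0.10901157,  0.64366065, -0.05863443]), 'ft_torque': array([-0.01584987,  0.04523059, -0.05706038]), 'finger_gap': 0.08556213551496579} 0.0187
```

View pics/scene0.png

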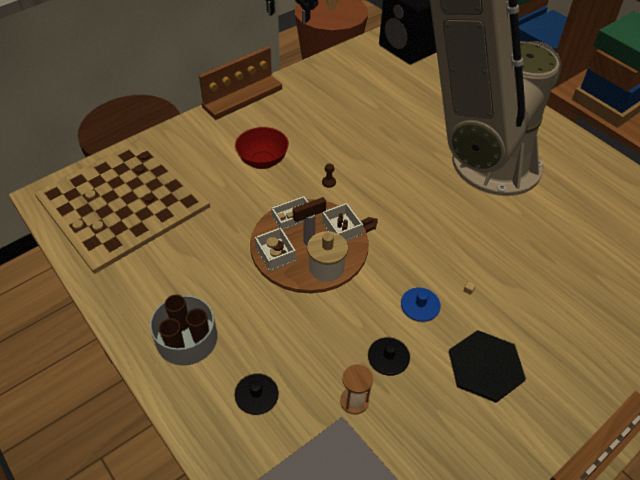

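View pics/side0.png

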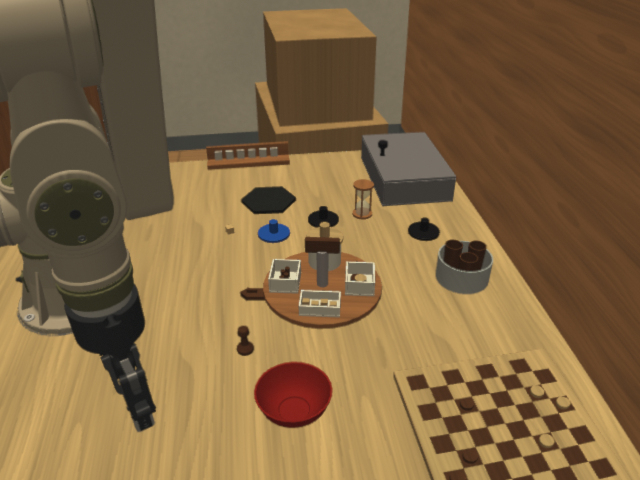

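View pics/wrist0.png

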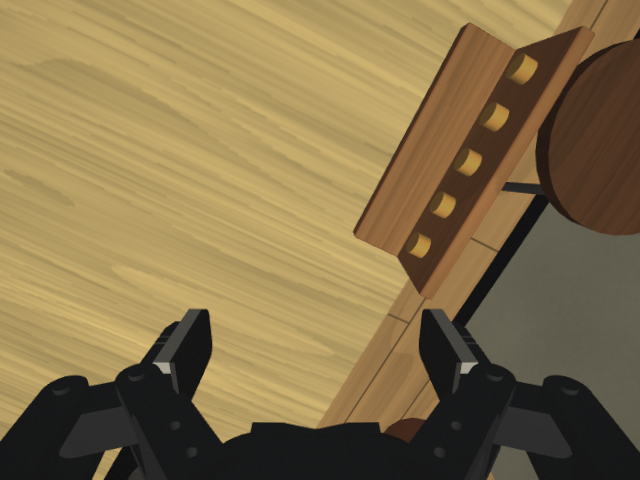

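```bash
python3 - <<'E'
from h import *
c=load('scene');f=c['frame']
cv2.imwrite('pics/crop0.png',cv2.resize(f[180:310,235:395],None,fx=5,fy=4.6,interpolation=cv2.INTER_CUBIC)) 
s=load('side')['frame']
cv2.imwrite('pics/crop1.png',cv2.resize(s[180:330,225:395],None,fx=4,fy=4,interpolation=cv2.INTER_CUBIC))
g=f.max(2)
m=((g<60)).astype(np.uint8)
n,l,st,ce=cv2.connectedComponentsWithStats(m)
for i in range(1,n):
    if st[i,4]>60: print(st[i],ce[i])
i=l[366,487]; print(i)
cnt=cv2.findContours((l==i).astype(np.uint8),0,1)[0][0]
P=np.array([onz(c,*p[0],0.01)[:2] for p in cnt.astype(float)],np.float32)
print('trivet',cv2.minAreaRect(P)); M=cv2.moments(P.reshape(-1,1,2));print(M['m10']/M['m00'],M['m01']/M['m00'],M['m00'], 0.866*.13**2)
E
```

```text
[  0   0  24  18 166] [10.56626506  7.98192771]
[265   0  10  16 124] [270.14516129   6.69354839]
[ 278    0   90   59 1790] [315.04804469  30.18100559]
[  367     0   156   173 12605] [454.43197144  68.07647759]
[ 507    0   41   61 1116] [523.00716846  22.16218638]
[ 524    0  116  165 8162] [593.58024994  70.47390346]
[ 199   49   73   55 1527] [234.07531107  76.57629339]
[512  62  13  65 480] [519.33125     93.99583333]
[202  86  80  33 338] [241.99112426 103.54142012]
[573  90  67  37 681] [601.84140969 109.21879589]
[  78   95  101   62 3208] [121.71165835 120.33042394]
[529 137   9  37 184] [533.56521739 159.36956522]
[512 147   9  40 124] [516.28225806 170.        ]
[119 151  15  10  85] [126.29411765 155.35294118]
[137 151  15  11  88] [144.13636364 156.27272727]
[241 154  44  15 196] [263.08673469 163.07653061]
[453 160  34  32  67] [467.34328358 178.55223881]
[ 96 163  15  11  90] [102.55555556 167.76666667]
[114 163  15  12  90] [120.83333333 168.5       ]
[132 164  15  11  88] [139.375      169.35227273]
[322 164  14  23 198] [328.71212121 176.64646465]
[151 166  16  10 
[... 1278 characters left out ...]
 14  13  67] [279.23880597 247.        ]
[255 264 103  29 167] [301.30538922 284.70658683]
[ 152  295   60   53 1956] [180.45296524 321.47597137]
[416 296  11  11  70] [420.48571429 301.94285714]
[198 323  19  38 160] [210.8125 340.4   ]
[ 449  331   76   72 3752] [486.23560768 365.81316631]
[ 368  338   42   38 1239] [388.46489104 356.14769976]
[155 341  27  23 149] [165.40268456 352.87248322]
[ 235  374   43   41 1400] [256.02285714 393.86428571]
[  0 449  15  31 205] [  4.97073171 467.91707317]
109
trivet ((0.45054593682289124, 0.3578486144542694), (0.13063348829746246, 0.15009523928165436), 86.35150146484375)
0.4501335409258966 0.35802364420596405 0.01464909737433251 0.014635400000000002
```

View pics/crop0.png

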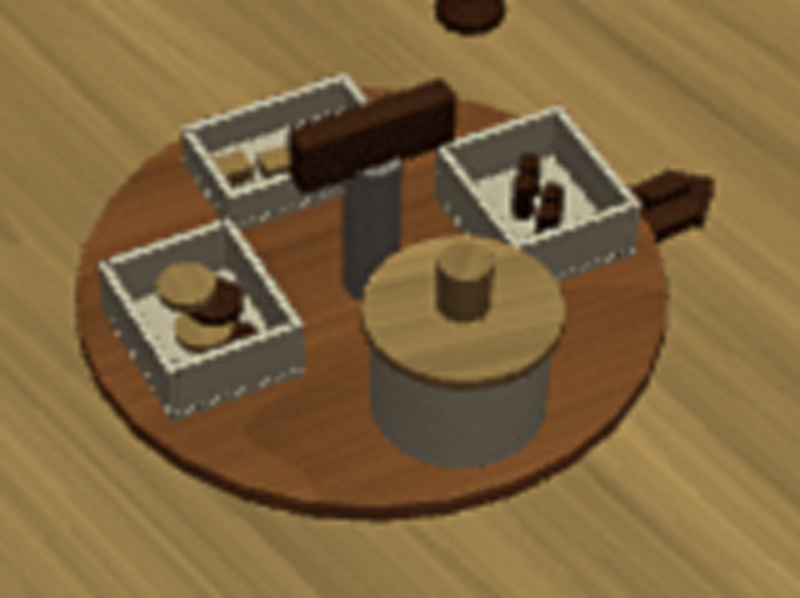

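View pics/crop1.png

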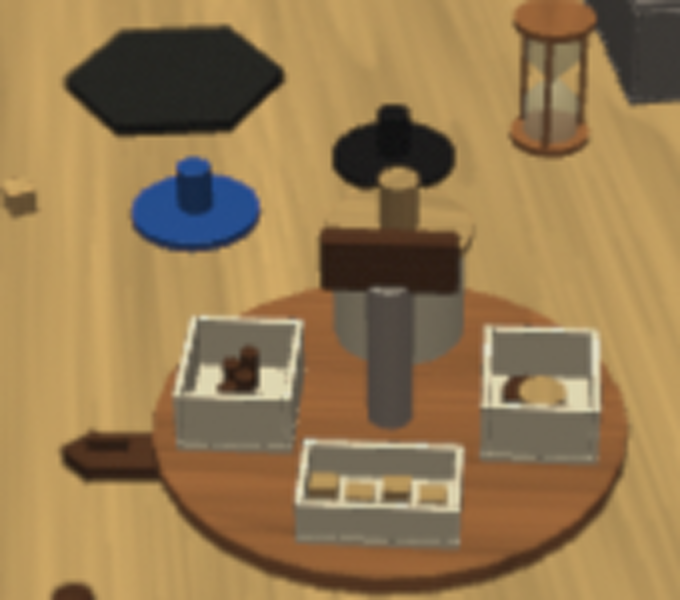

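```bash
python3 - <<'E'
from h import *
from scipy.optimize import least_squares
c=load('scene');s=load('side')
print('knob',onz(c,328,237,.134),onz(s,324.5,225,.134),tri(c,(328,237),s,(324.5,225)))
for cam,n in((c,'scene'),(s,'side')):
    hsv=cv2.cvtColor(cam['frame'],cv2.COLOR_BGR2HSV)
    m=cv2.inRange(hsv,(5,110,60),(14,255,200))
    roi=np.zeros_like(m)
    if n=='scene': roi[190:300,240:380]=255
    else: roi[240:330,255:390]=255
    m&=roi
    k,l,st,ce=cv2.connectedComponentsWithStats(m);i=1+st[1:,4].argmax();print(st[i])
    cnt=max(cv2.findContours((l==i).astype(np.uint8),0,1)[0],key=cv2.contourArea)
    h=cv2.convexHull(cnt)[:,0]
    P=np.array([onz(cam,*p,.036)[:2] for p in h.astype(float)])
    r=least_squares(lambda q:np.hypot(*(P-q).T)-.125,P.mean(0),loss='soft_l1',f_scale=.001)
    print(n,'axis',r.x,np.sort(np.abs(r.fun))[::4].round(4))
# handle top corners in scene crop px -> 
S=lambda x,y:(235+x/5,180+y/4.6)
T=lambda x,y:(225+x/4,180+y/4)
for z,q in ((.150,(295,130)),(.150,(437,83)),(.15,(453,93)),(.15,(310,140))): print('hs',onz(c,*S(*q),z))
for q in ((321,230),(459,231)): print('hside',onz(s,*T(*q),.15))
print('ptr',onz(c,*S(712,180),.012),onz(s,*T(62,457),.012))
E
```

```text
knob [0.55505867 0.01253282 0.134     ] [0.55584739 0.00523794 0.134     ] (array([0.55516029, 0.01061552, 0.13130337]), np.float64(0.0030299515631257885))
[ 250  211  125   80 3141]
scene axis [ 0.53911349 -0.06357752] [0.     0.0001 0.0001 0.0002 0.0002 0.0003 0.0008 0.0013 0.0024]
[ 255  252  127   76 3443]
side axis [ 0.53830985 -0.07408789] [0.0001 0.0003 0.0007 0.0011 0.0014 0.0015 0.0016 0.0023 0.0027 0.0141]
hs [ 0.56966693 -0.0748792   0.15      ]
hs [ 0.50858926 -0.06234203  0.15      ]
hs [ 0.50735908 -0.05383372  0.15      ]
hs [ 0.56857229 -0.06669479  0.15      ]
hside [ 0.50837865 -0.0599379   0.15      ]
hside [ 0.57591649 -0.07018578  0.15      ]
ptr [ 0.36649362 -0.0384091   0.012     ] [ 0.36916373 -0.04993474  0.012     ]
```

```bash
cat >> h.py <<'E'
def rel(st,p,yaw,cmd=None):
    """shift mm in tool axes + rotvec deg to reach tcp p with tool down, tool y at yaw deg (mod 180 nearest given)"""
    w,x,y,z=st['orientation'];R0=R.from_quat([x,y,z,w])
    a=np.radians(yaw);X=np.array([0,0,-1.]);Y=np.array([np.cos(a),np.sin(a),0]);Z=np.cross(X,Y)
    R1=R.from_matrix(np.array([X,Y,Z]).T)
    return (R0.inv().apply(np.array(p)-st['tcp_pos'])*1000).round(1),np.degrees((R0.inv()*R1).as_rotvec()).round(1)
def yaw(st):
    w,x,y,z=st['orientation'];m=R.from_quat([x,y,z,w]).as_matrix();return np.degrees(np.arctan2(m[1,1],m[0,1])),m.round(4)
E
python3 - <<'E'
from h import *
from workcell import get_state
st=get_state();print(yaw(st))
c=load('scene')
print('die',onz(c,469,288,.01),'blue',onz(c,421,303,.01),'timer',onz(c,355,405,0),onz(c,358,378,.09),'pawn',onz(c,329,183,0))
for y in (-12,78,168,258,-102): print(y,rel(st,[.555,.0125,.2306],y))
E
```

```text
(np.float64(-64.17163173836462), array([[-4.000e-04,  4.357e-01, -9.001e-01],
       [ 1.300e-03, -9.001e-01, -4.357e-01],
       [-1.000e+00, -1.400e-03, -2.000e-04]]))
die [0.34427768 0.21669499 0.01      ] blue [0.44830545 0.18171896 0.01      ] timer [0.69209877 0.262802   0.        ] [0.68794355 0.25673447 0.09      ] pawn [ 0.37106326 -0.20204018  0.        ]
-12 (array([   0.6, -344.1, -505. ]), array([-52.2,  -0. ,   0.1]))
78 (array([   0.6, -344.1, -505. ]), array([-1.422e+02, -1.000e-01,  0.000e+00]))
168 (array([   0.6, -344.1, -505. ]), array([1.278e+02, 1.000e-01, 1.000e-01]))
258 (array([   0.6, -344.1, -505. ]), array([37.8,  0. ,  0.1]))
-102 (array([   0.6, -344.1, -505. ]), array([37.8,  0. ,  0.1]))
```

Emit:
send_rows:
  plan:
    - [0,-10,-15,-2,0,0]
    - [0,-31,-45,-5,0,0]
    - [0,-58,-86,-9,0,0]
    - [0,-89,-131,-14,0,0]
    - [0,-120,-177,-18,0,0]
    - [0,-151,-222,-23,0,0]
    - [0,-182,-268,-28,0,0]
    - [0,-213,-313,-32,0,0]
    - [0,-240,-353,-37,0,0]
    - [0,-258,-379,-40,0,0]
  claw: 60

```text
clock: 1.4
tcp_pos: [0.4795, -0.1171, 0.2314]
orientation: [0.386, 0.593, 0.386, -0.592]
wrist_force: [-0.5, -0.9, -0.1]
finger_gap: 0.0596
```

```bash
python3 - <<'E'
from h import *
from workcell import get_state,viewer
st=get_state();print(st['tcp_pos'],yaw(st)[0],st['joint_pos'],rel(st,[.555,.0125,.2306],-12))
c=viewer.read_camera('wrist');cv2.imwrite('pics/w1.png',c['frame']);pickle.dump(c,open('w1.pkl','wb'))
E
```

```text
[ 0.47947099 -0.11705753  0.23135259] -23.83295331401918 [-4.02507705e-01  1.55620729e-01 -1.57844862e-01  1.25743753e+00
  3.97052479e-04  1.58425213e+00] (array([   0.8,   16.7, -149. ]), array([-11.8,  -0. ,   0. ]))
```

View pics/w1.png

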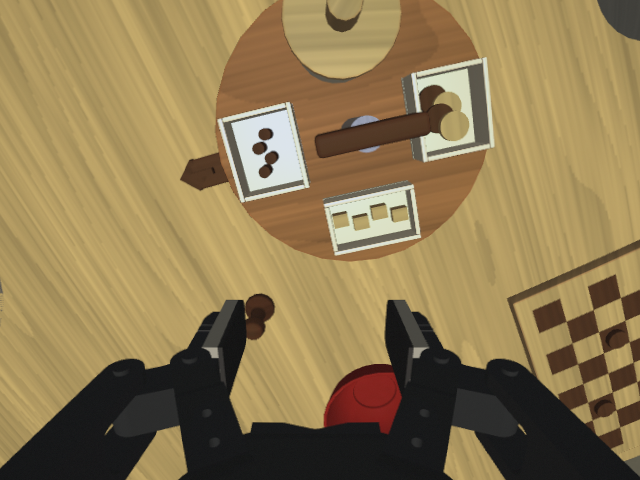

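```bash
python3 - <<'E'
from h import *
c=load('w1')
f=c['frame']
a=onz(c,317,147,.15);b=onz(c,454,119,.15);print('bar',a,b,(a+b)/2)
print('tip',onz(c,181,180,.012),'knob',onz(c,345,4,.134))
hsv=cv2.cvtColor(f,cv2.COLOR_BGR2HSV)
from scipy.optimize import least_squares
m=cv2.inRange(hsv,(4,120,60),(13,255,220));roi=np.zeros_like(m);roi[0:265,205:495]=255
m&=roi;k,l,st,ce=cv2.connectedComponentsWithStats(m);i=1+st[1:,4].argmax()
cnt=max(cv2.findContours((l==i).astype(np.uint8),0,1)[0],key=cv2.contourArea);h=cv2.convexHull(cnt)[:,0];h=h[h[:,1]>3]
P=np.array([onz(c,*p,.036)[:2] for p in h.astype(float)])
r=least_squares(lambda q:np.hypot(*(P-q).T)-.125,P.mean(0),loss='soft_l1',f_scale=.001);print('axis',r.x,len(P),np.sort(np.abs(r.fun))[::5].round(4))
E
```

```text
bar [ 0.50686728 -0.05831157  0.15      ] [ 0.58832548 -0.07602747  0.15      ] [ 0.54759638 -0.06716952  0.15      ]
tip [ 0.36619685 -0.03975424  0.012     ] knob [0.55501989 0.00983395 0.134     ]
axis [ 0.56785571 -0.17328739] 16 [0.0001 0.0016 0.0071 0.0373]
```

Emit:
send_rows:
  plan:
    - [0,1,-8,-1,0,0]
    - [0,3,-28,-3,0,0]
    - [0,6,-55,-5,0,0]
    - [0,9,-85,-7,0,0]
    - [0,12,-112,-9,0,0]
    - [0,14,-132,-11,0,0]
    - [0,16,-143,-12,0,0]
    - [0,16,-147,-12,0,0]
    - [0,16,-147,-12,0,0]
    - [0,16,-147,-12,0,0]

```text
clock: 2.7
tcp_pos: [0.5538, 0.0068, 0.2313]
orientation: [-0.444, -0.55, -0.444, 0.55]
wrist_force: [-0.2, -0.2, -0.5]
finger_gap: 0.0599
```

```bash
python3 - <<'E'
from h import *
from workcell import get_state,viewer
st=get_state();print(st['tcp_pos'],yaw(st)[0],rel(st,[.555,.0105,.108],-12))
for n in ('wrist','scene','side'):
    c=viewer.read_camera(n);f=c['frame'];pickle.dump(c,open(n+'2.pkl','wb'))
    if n=='wrist': cv2.imwrite('pics/w2.png',f)
    elif n=='scene': a=cv2.resize(f[180:310,235:395],(640,520))
    else: b=cv2.resize(f[160:320,240:400],(520,520))
cv2.imwrite('pics/sc2.png',cv2.resize(np.hstack([a,b]),(800,360)))
E
```

```text
[0.55379655 0.00678173 0.23132544] -12.220441434549054 (array([123.3,   0.4,  -3.9]), array([-0.2,  0. ,  0. ]))
```

View pics/w2.png

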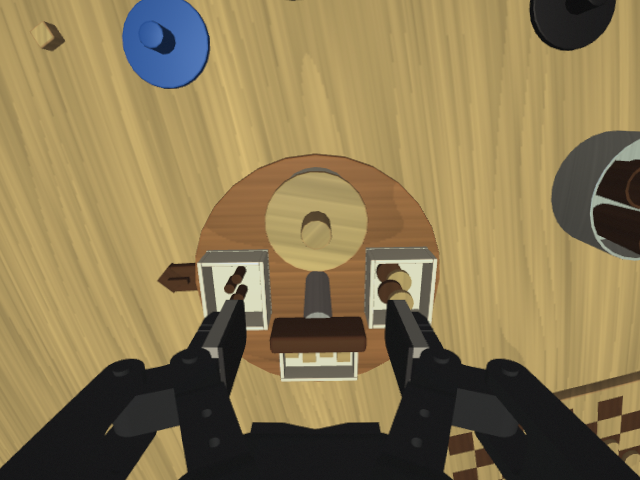

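View pics/sc2.png

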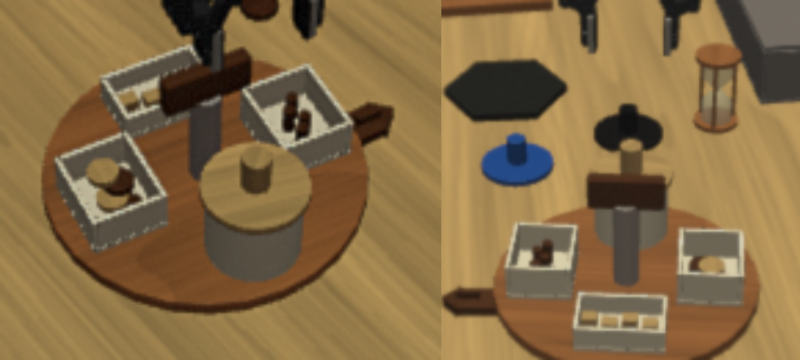

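```bash
python3 - <<'E'
from h import *
c=load('wrist2')
print('knob',onz(c,316.5,231,.134))
for u,v,z in((265,220,.104),(367,220,.104),(316,171,.104),(316,271,.104)):print('disc',onz(c,u,v,z))
print('tip',onz(c,158,278,.012))
for u in((272,319),(364,319),(270,331),(367,331)):print('bar',onz(c,*u,.15))
print('disc rim',onz(c,196,262,.036),onz(c,439,262,.036),onz(c,316,154,.036))
E
```

```text
knob [0.55614693 0.01356278 0.134     ]
disc [0.51738102 0.02200173 0.104     ]
disc [0.59430146 0.00529952 0.104     ]
disc [0.56377832 0.05025096 0.104     ]
disc [ 0.5468466  -0.02788269  0.104     ]
tip [ 0.36717064 -0.03715272  0.012     ]
bar [ 0.51285559 -0.03824929  0.15      ]
bar [ 0.57614509 -0.0519807   0.15      ]
bar [ 0.50901728 -0.04737151  0.15      ]
bar [ 0.57659649 -0.0620355   0.15      ]
disc rim [ 0.42486098 -0.02068133  0.036     ] [ 0.66391913 -0.07256503  0.036     ] [0.56533155 0.0570531  0.036     ]
```

Emit:
send_rows:
  plan:
    - [4,0,-2,0,0,0]
    - [14,0,-4,0,0,0]
    - [30,0,-6,0,0,0]
    - [50,0,-6,0,0,0]
    - [72,0,-6,0,0,0]
    - [92,0,-6,0,0,0]
    - [107,0,-6,0,0,0]
    - [117,0,-6,0,0,0]
    - [122,0,-6,0,0,0]
    - [122,0,-6,0,0,0]

```text
clock: 4.1
tcp_pos: [0.5554, 0.0132, 0.1093]
orientation: [0.444, 0.55, 0.444, -0.55]
wrist_force: [0.5, -0.6, 0.3]
finger_gap: 0.0602
```

Emit:
send_rows:
  plan:
    - [0,0,0,0,0,0]
    - [0,0,0,0,0,0]
    - [0,0,0,0,0,0]
    - [0,0,0,0,0,0]
    - [0,0,0,0,0,0]
    - [0,0,0,0,0,0]
    - [0,0,0,0,0,0]
    - [0,0,0,0,0,0]
    - [0,0,0,0,0,0]
    - [0,0,0,0,0,0]
  claw: 10
  newtons: 35

```text
clock: 5.35
tcp_pos: [0.5558, 0.0131, 0.11]
orientation: [0.445, 0.551, 0.444, -0.55]
wrist_force: [-0.1, 0.6, 5.7]
finger_gap: 0.021
```

```bash
python3 - <<'E'
from h import *
from workcell import get_state,viewer
st=get_state();print(st['tcp_pos'],yaw(st)[0],rel(st,[.4502,.358,.2],-12))
for n in ('wrist','scene'):
    c=viewer.read_camera(n);f=c['frame']
    if n=='wrist': cv2.imwrite('pics/w3.png',f)
    else: cv2.imwrite('pics/s3.png',cv2.resize(f[160:310,235:395],(640,600)))
E
```

```text
[0.5558225  0.01309522 0.1099863 ] -12.171454395354148 (array([ -90.2, -175.8, -314.9]), array([-0.2, -0. , -0.1]))
```

View pics/s3.png

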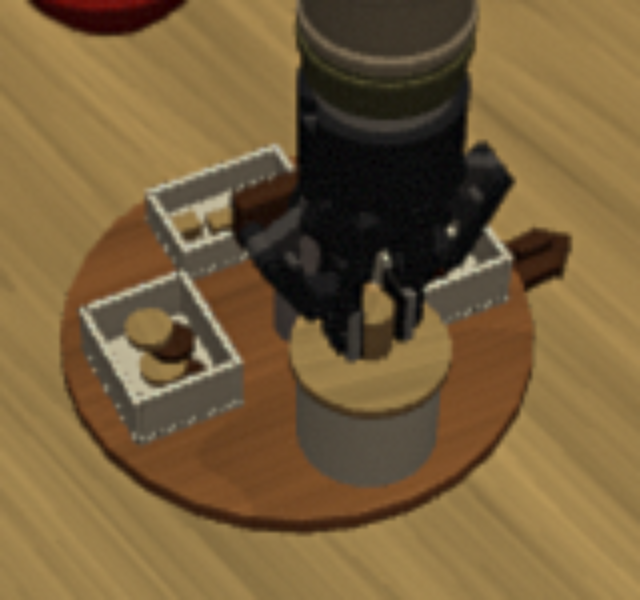

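View pics/w3.png

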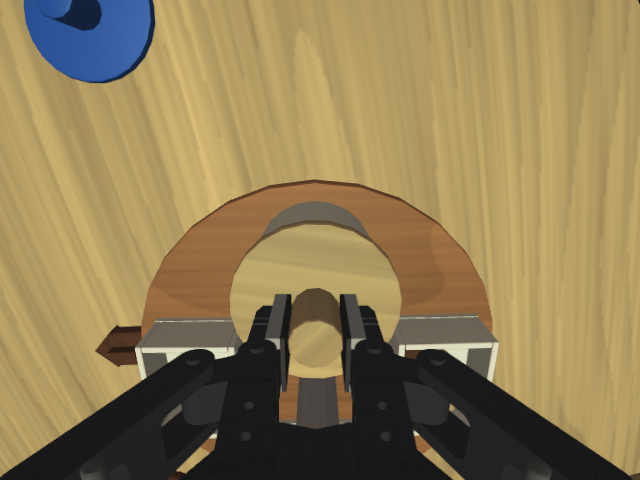

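Emit:
send_rows:
  plan:
    - [-2,0,0,0,0,0]
    - [-6,0,0,0,0,0]
    - [-12,0,0,0,0,0]
    - [-22,0,0,0,0,0]
    - [-36,0,0,0,0,0]
    - [-52,0,0,0,0,0]
    - [-68,0,0,0,0,0]
    - [-80,0,0,0,0,0]
    - [-88,0,0,0,0,0]
    - [-90,0,0,0,0,0]

```text
clock: 6.7
tcp_pos: [0.5555, 0.0131, 0.1998]
orientation: [0.444, 0.55, 0.444, -0.55]
wrist_force: [-0.2, 0.2, -1.8]
finger_gap: 0.0206
```

```bash
python3 - <<'E'
from h import *
from workcell import get_state,viewer
st=get_state();print(st['tcp_pos'],yaw(st)[0],rel(st,[.4502,.358,.2],-12))
for n in ('wrist','scene'):
    c=viewer.read_camera(n);f=c['frame']
    if n=='wrist': cv2.imwrite('pics/w4.png',f)
    else: cv2.imwrite('pics/s4.png',cv2.resize(f[160:310,235:395],(640,600)))
E
```

```text
[0.5555353  0.01313261 0.19980068] -12.174305801779056 (array([-3.000e-01, -1.757e+02, -3.149e+02]), array([-0.2,  0. , -0. ]))
```

View pics/s4.png

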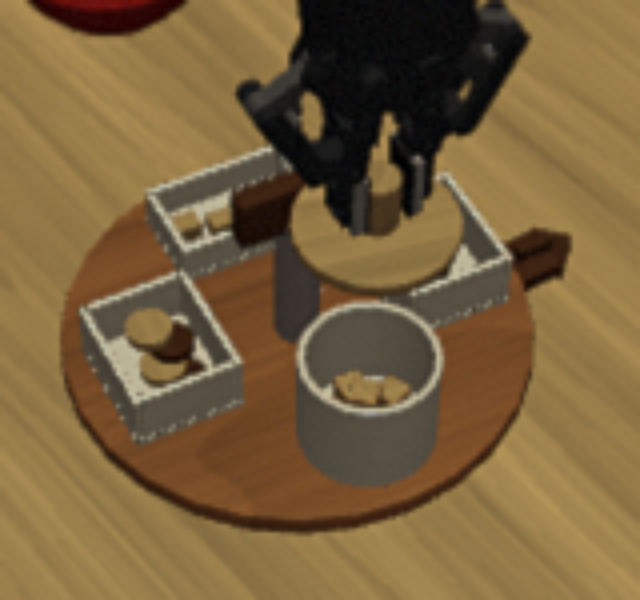

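View pics/w4.png

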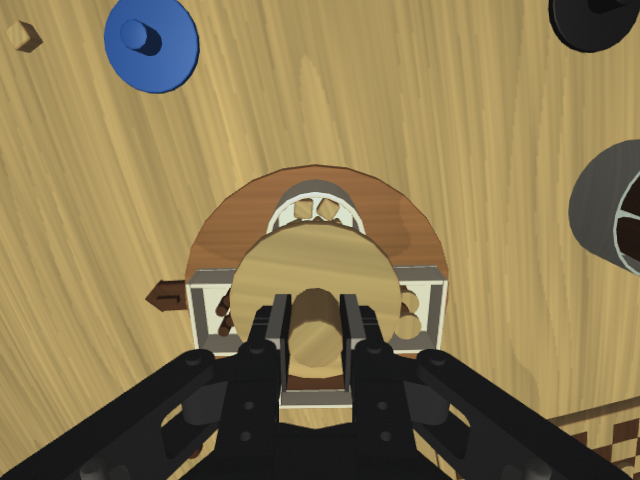

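Emit:
send_rows:
  plan:
    - [0,-3,-6,0,0,0]
    - [0,-13,-24,0,0,0]
    - [0,-30,-54,0,0,0]
    - [0,-52,-94,0,0,0]
    - [0,-77,-138,0,0,0]
    - [0,-102,-183,0,0,0]
    - [0,-126,-226,0,0,0]
    - [0,-149,-267,0,0,0]
    - [0,-166,-297,0,0,0]
    - [0,-176,-315,0,0,0]

```text
clock: 8.05
tcp_pos: [0.4478, 0.3604, 0.199]
orientation: [-0.445, -0.549, -0.445, 0.55]
wrist_force: [-0.3, -0.0, -0.5]
finger_gap: 0.0208
```

```bash
python3 - <<'E'
from h import *
from workcell import get_state,viewer
st=get_state();print(st['tcp_pos'],yaw(st)[0],st['joint_pos'],rel(st,[.4502,.358,.034],-12))
c=viewer.read_camera('wrist');f=c['frame'];pickle.dump(c,open('w5.pkl','wb'))
cv2.imwrite('pics/w5.png',f)
s=viewer.read_camera('side')
m=(s['frame'].max(2)<60).astype(np.uint8);cv2.imwrite('pics/s5.png',s['frame'][120:320,150:450].repeat(2,0).repeat(2,1))
pickle.dump(s,open('side5.pkl','wb'))
E
```

```text
[0.44776422 0.36039862 0.19898049] -12.010554538059052 [ 5.38024982e-01  3.24044843e-01 -1.81520054e-02  1.22932141e+00
  9.87101865e-05  2.31844487e+00] (array([165. ,   3. ,   1.8]), array([-0.,  0.,  0.]))
```

View pics/w5.png

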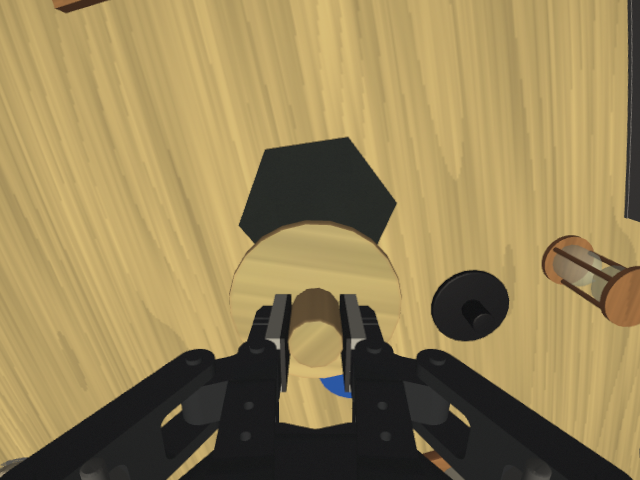

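View pics/s5.png

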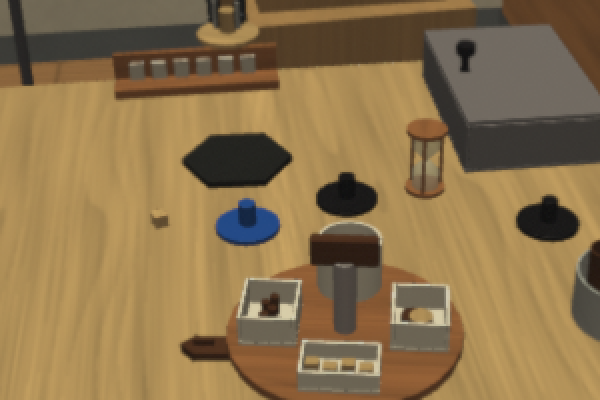

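```bash
python3 - <<'E'
from h import *
c=load('w5');a=onz(c,239,226,.01);b=onz(c,397,204,.01);print((a+b)/2,np.linalg.norm(a-b))
s=load('side5');l=onz(s,150+182/2,120+160/2,.01);r=onz(s,150+292/2,120+158/2,.01);print((l+r)/2)
E
```

```text
[0.44852773 0.35593296 0.01      ] 0.15063832296360707
[0.449997   0.34545356 0.01      ]
```

Emit:
send_rows:
  plan:
    - [4,1,1,0,0,0]
    - [16,2,3,0,0,0]
    - [36,2,3,0,0,0]
    - [62,2,3,0,0,0]
    - [90,2,3,0,0,0]
    - [116,2,3,0,0,0]
    - [137,2,3,0,0,0]
    - [151,2,3,0,0,0]
    - [158,2,3,0,0,0]
    - [160,2,3,0,0,0]

```text
clock: 9.4
tcp_pos: [0.4512, 0.3546, 0.0391]
orientation: [-0.444, -0.55, -0.444, 0.55]
wrist_force: [1.1, 0.2, -0.8]
finger_gap: 0.0207
```

Emit:
send_rows:
  plan:
    - [1,0,0,0,0,0]
    - [2,0,0,0,0,0]
    - [3,0,0,0,0,0]
    - [4,0,0,0,0,0]
    - [5,0,0,0,0,0]
    - [6,0,0,0,0,0]
    - [7,0,0,0,0,0]
    - [7.5,0,0,0,0,0]
    - [8,0,0,0,0,0]
    - [8,0,0,0,0,0]

```text
clock: 10.65
tcp_pos: [0.451, 0.3548, 0.0312]
orientation: [-0.444, -0.55, -0.444, 0.55]
wrist_force: [0.0, -0.2, -1.9]
finger_gap: 0.021
```

Emit:
send_rows:
  plan:
    - [0.3,0,0,0,0,0]
    - [0.6,0,0,0,0,0]
    - [0.9,0,0,0,0,0]
    - [1.2,0,0,0,0,0]
    - [1.5,0,0,0,0,0]
    - [1.5,0,0,0,0,0]
    - [1.5,0,0,0,0,0]
    - [1.5,0,0,0,0,0]
    - [1.5,0,0,0,0,0]
    - [1.5,0,0,0,0,0]

```text
clock: 11.9
tcp_pos: [0.451, 0.3548, 0.03]
orientation: [0.444, 0.55, 0.444, -0.55]
wrist_force: [-1.5, -0.9, 5.6]
finger_gap: 0.0209
```

```bash
python3 - <<'E'
from h import *
from workcell import get_state,viewer
st=get_state();print(st['tcp_pos'],st['wrist_force'])
for n in ('wrist','scene'):
    c=viewer.read_camera(n);f=c['frame']
    if n=='wrist': cv2.imwrite('pics/w6.png',f)
    else: cv2.imwrite('pics/s6.png',cv2.resize(f[280:430,400:560],(640,600)))
E
```

```text
[0.45102086 0.35482912 0.03002169] [-1.52761971 -0.94872878  5.63993519]
```

View pics/s6.png

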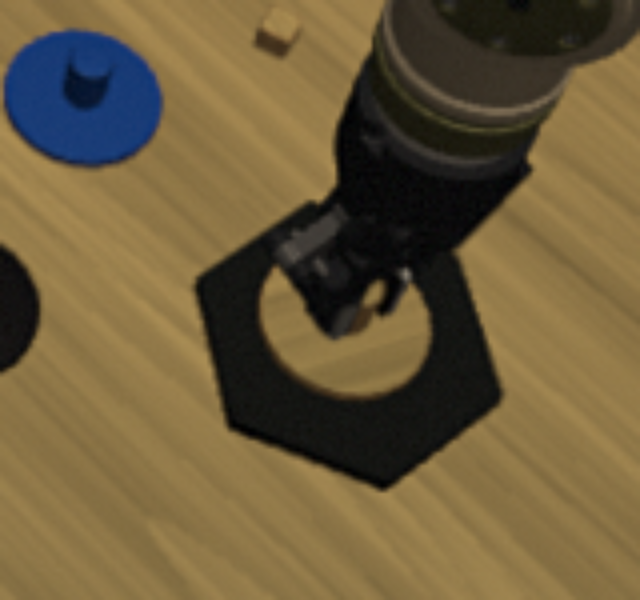

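Emit:
send_rows:
  plan:
    - [0,0,0,0,0,0]
    - [0,0,0,0,0,0]
    - [0,0,0,0,0,0]
    - [0,0,0,0,0,0]
    - [0,0,0,0,0,0]
    - [0,0,0,0,0,0]
    - [0,0,0,0,0,0]
    - [0,0,0,0,0,0]
    - [0,0,0,0,0,0]
    - [0,0,0,0,0,0]
  claw: 55

```text
clock: 13.25
tcp_pos: [0.451, 0.3548, 0.0297]
orientation: [-0.444, -0.55, -0.444, 0.55]
wrist_force: [-0.5, -0.2, -0.2]
finger_gap: 0.055
```

Emit:
send_rows:
  plan:
    - [-2,0,0,0,0,0]
    - [-8,0,0,0,0,0]
    - [-20,0,0,0,0,0]
    - [-40,0,0,0,0,0]
    - [-66,0,0,0,0,0]
    - [-94,0,0,0,0,0]
    - [-122,0,0,0,0,0]
    - [-148,0,0,0,0,0]
    - [-166,0,0,0,0,0]
    - [-175,0,0,0,0,0]

```text
clock: 14.5
tcp_pos: [0.4516, 0.3552, 0.2069]
orientation: [0.444, 0.551, 0.444, -0.549]
wrist_force: [-0.0, -0.1, -0.2]
finger_gap: 0.0548
```

```bash
python3 - <<'E'
from h import *
from workcell import get_state,viewer
st=get_state();print(st['tcp_pos'],yaw(st)[0],rel(st,[.539,-.0645,.205],78))
c=viewer.read_camera('wrist');cv2.imwrite('pics/w7.png',c['frame']);pickle.dump(c,open('w7.pkl','wb'))
E
```

```text
[0.45155141 0.35517377 0.20687003] -12.169416240069275 (array([  1.5, 173.9, 391.8]), array([-90.2,   0. ,  -0.2]))
```

View pics/w7.png

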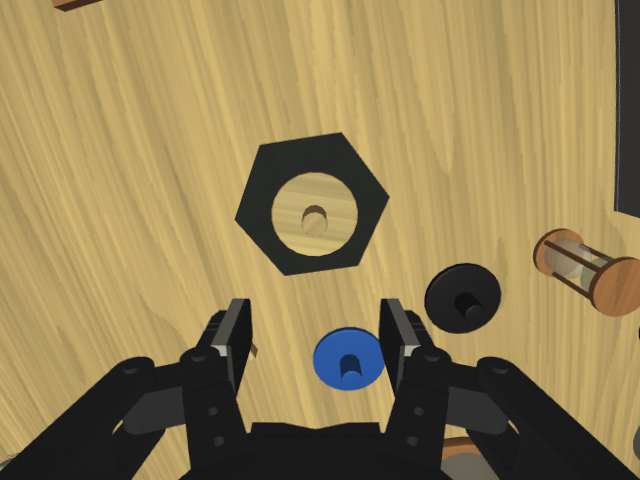

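Emit:
send_rows:
  plan:
    - [0,3,6,-3,0,0]
    - [0,9,20,-9,0,0]
    - [0,19,43,-17,0,0]
    - [0,33,74,-27,0,0]
    - [0,49,110,-37,0,0]
    - [0,66,150,-47,0,0]
    - [0,84,190,-57,0,0]
    - [0,101,228,-66,0,0]
    - [0,115,260,-73,0,0]
    - [0,125,282,-77,0,0]
  claw: 50

```text
clock: 15.8
tcp_pos: [0.5135, 0.0512, 0.2042]
orientation: [0.69, 0.153, 0.691, -0.154]
wrist_force: [-0.0, 0.2, 0.4]
finger_gap: 0.0499
```

```bash
python3 - <<'E'
from h import *
from workcell import get_state,viewer
st=get_state();print(st['tcp_pos'],yaw(st)[0],rel(st,[.539,-.0645,.205],78))
c=viewer.read_camera('wrist');cv2.imwrite('pics/w8.png',c['frame']);pickle.dump(c,open('w8.pkl','wb'))
E
```

```text
[0.51354307 0.05124465 0.20424229] 64.90573948775499 (array([ -0.8, -94. ,  72.1]), array([-13.1,  -0. ,   0. ]))
```

View pics/w8.png

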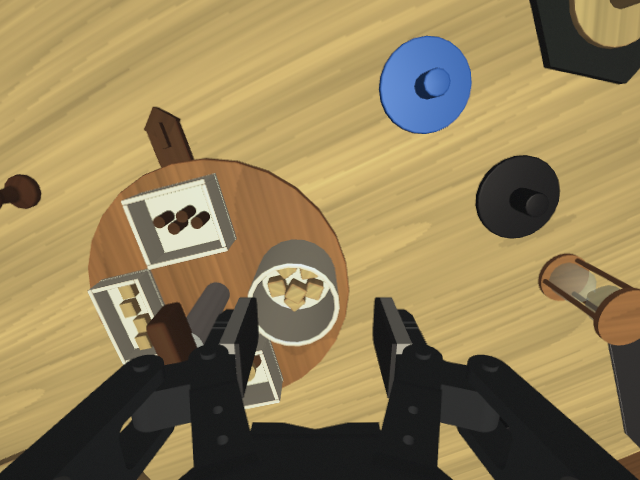

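Emit:
send_rows:
  plan:
    - [0,-3,2,-1,0,0]
    - [0,-12,9,-2,0,0]
    - [0,-26,20,-4,0,0]
    - [0,-43,33,-6,0,0]
    - [0,-60,46,-8,0,0]
    - [0,-76,58,-10,0,0]
    - [0,-87,67,-12,0,0]
    - [0,-93,71,-13,0,0]
    - [0,-94,72,-13,0,0]
    - [0,-94,72,-13,0,0]

```text
clock: 17.1
tcp_pos: [0.5387, -0.0622, 0.2047]
orientation: [0.703, 0.075, 0.703, -0.075]
wrist_force: [0.3, 0.5, 0.2]
finger_gap: 0.05
```

```bash
python3 - <<'E'
from h import *
from workcell import get_state,viewer
st=get_state();print(st['tcp_pos'],yaw(st)[0],st['joint_pos'][5],rel(st,[.539,-.0645,.118],78))
c=viewer.read_camera('wrist');cv2.imwrite('pics/w9.png',c['frame']);pickle.dump(c,open('w9.pkl','wb'))
E
```

```text
[ 0.53872938 -0.06222883  0.20474204] 77.84211712228812 -0.05093053750605284 (array([86.7, -2.2,  0.8]), array([-0.2, -0. , -0. ]))
```

View pics/w9.png

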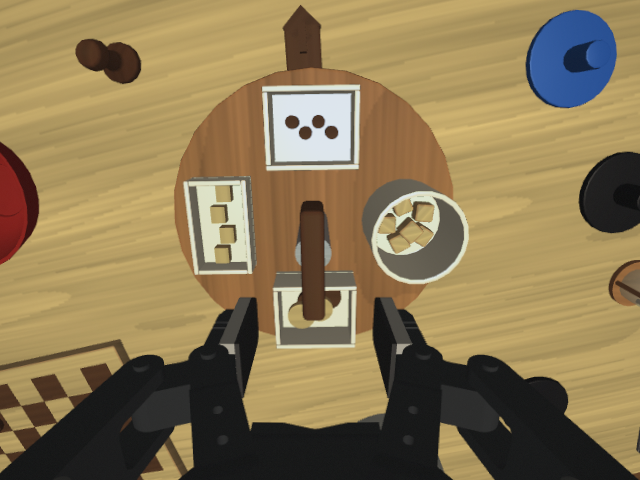

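```bash
python3 - <<'E'
from h import *
c=load('w9')
a=onz(c,312,206,.15);b=onz(c,313.5,319,.15);h=(a+b)/2;print('bar',a,b,h,np.linalg.norm(a-b))
j=onz(c,420,237,.096);t=onz(c,300,7,.012);print('jar',j,'tip',t)
A=np.array([.539,-.0645])
for n,p in(('jar',j),('tip',t)):
  d=p[:2]-A;print(n,np.linalg.norm(d),np.degrees(np.arctan2(d[1],d[0])))
l=onz(c,175,200,.036);r=onz(c,453,200,.036);tp=onz(c,315,68,.036);print('disc',(l+r)/2,np.linalg.norm(l-r),tp)
d=b-a;print(np.degrees(np.arctan2(d[1],d[0])))
E
```

```text
bar [ 0.50375685 -0.05747025  0.15      ] [ 0.57361466 -0.07182568  0.15      ] [ 0.53868575 -0.06464796  0.15      ] 0.07131754743104278
jar [0.55436451 0.01184337 0.096     ] tip [ 0.36736186 -0.03899838  0.012     ]
jar 0.07787411840767085 78.62092451669298
tip 0.17352228291221097 171.54894188425732
disc [ 0.52276036 -0.06093454  0.036     ] 0.24460059982740806 [ 0.41921058 -0.03757384  0.036     ]
-11.612341346905277
```

Emit:
send_rows:
  plan:
    - [3,-1,0,0,0,0]
    - [10,-2,0.5,0,0,0]
    - [22,-2.4,0.5,0,0,0]
    - [36,-2.4,0.5,0,0,0]
    - [50,-2.4,0.5,0,0,0]
    - [63,-2.4,0.5,0,0,0]
    - [73,-2.4,0.5,0,0,0]
    - [80,-2.4,0.5,0,0,0]
    - [83,-2.4,0.5,0,0,0]
    - [83,-2.4,0.5,0,0,0]

```text
clock: 18.4
tcp_pos: [0.539, -0.0653, 0.1218]
orientation: [0.703, 0.075, 0.703, -0.075]
wrist_force: [-0.2, 0.5, 0.2]
finger_gap: 0.0499
```

Emit:
send_rows:
  plan:
    - [0,0,0,0,0,0]
    - [0,0,0,0,0,0]
    - [0,0,0,0,0,0]
    - [0,0,0,0,0,0]
    - [0,0,0,0,0,0]
    - [0,0,0,0,0,0]
    - [0,0,0,0,0,0]
    - [0,0,0,0,0,0]
    - [0,0,0,0,0,0]
    - [0,0,0,0,0,0]
  claw: 5
  newtons: 45

```text
clock: 19.65
tcp_pos: [0.5396, -0.064, 0.1225]
orientation: [0.704, 0.075, 0.703, -0.074]
wrist_force: [1.7, 5.3, 1.5]
finger_gap: 0.0134
```

```bash
python3 - <<'E'
from h import *
from workcell import get_state,viewer
st=get_state();print(st['tcp_pos'],yaw(st)[0],st['joint_pos'],st['wrist_force'],st['ft_torque'])
c=viewer.read_camera('wrist');cv2.imwrite('pics/w10.png',c['frame']);pickle.dump(c,open('w10.pkl','wb'))
E
```

```text
[ 0.53955719 -0.06400241  0.12245308] 77.8976968685725 [-0.26729274  0.30861711 -0.23454802  1.0264705   0.00259457 -0.05606455] [1.69461238 5.25270272 1.47125099] [ 0.77142268 -0.09801322 -0.00183698]
```

View pics/w10.png

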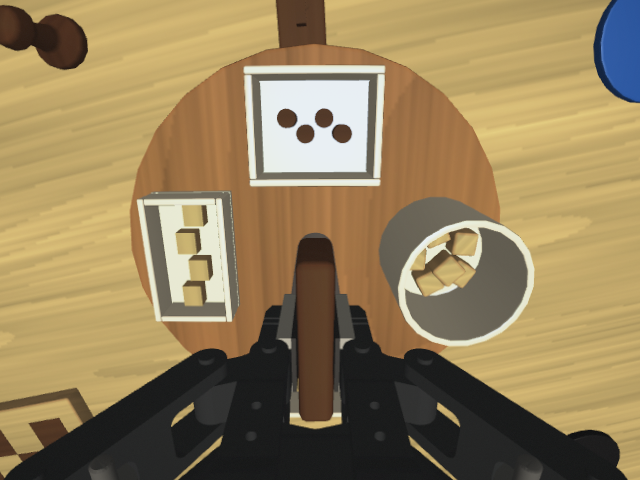

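Emit:
send_rows:
  plan:
    - [0,0,0,-2,0,0]
    - [0,0,0,-6,0,0]
    - [0,0,0,-11,0,0]
    - [0,0,0,-17,0,0]
    - [0,0,0,-23,0,0]
    - [0,0,0,-29,0,0]
    - [0,0,0,-35,0,0]
    - [0,0,0,-40,0,0]
    - [0,0,0,-44,0,0]
    - [0,0,0,-45,0,0]

```text
clock: 20.95
tcp_pos: [0.5397, -0.0647, 0.1224]
orientation: [0.679, -0.2, 0.677, 0.2]
wrist_force: [2.0, 3.3, 3.3]
finger_gap: 0.0137
```

Emit:
send_rows:
  plan:
    - [0,0,0,-2,0,0]
    - [0,0,0,-6,0,0]
    - [0,0,0,-11,0,0]
    - [0,0,0,-17,0,0]
    - [0,0,0,-23,0,0]
    - [0,0,0,-29,0,0]
    - [0,0,0,-35,0,0]
    - [0,0,0,-40,0,0]
    - [0,0,0,-44,0,0]
    - [0,0,0,-45,0,0]

```text
clock: 22.2
tcp_pos: [0.5402, -0.065, 0.1224]
orientation: [0.551, -0.445, 0.549, 0.444]
wrist_force: [2.3, 4.5, 3.0]
finger_gap: 0.0134
```

```bash
python3 - <<'E'
from h import *
from workcell import get_state,viewer
st=get_state();print(st['tcp_pos'],yaw(st)[0],st['joint_pos'],st['wrist_force'],st['ft_torque'])
c=viewer.read_camera('wrist');cv2.imwrite('pics/w11.png',c['frame']);pickle.dump(c,open('w11.pkl','wb'))
c=viewer.read_camera('scene');cv2.imwrite('pics/s11.png',c['frame']);pickle.dump(c,open('s11.pkl','wb'))
E
```

```text
[ 0.54021041 -0.06501685  0.12244193] 167.90340373921896 [-2.68110237e-01  3.08995158e-01 -2.34043480e-01  1.02517866e+00
  1.37559849e-03 -1.62778098e+00] [2.32907246 4.4703017  2.95391253] [ 0.82707477 -0.55847237 -0.05130399]
```

View pics/w11.png

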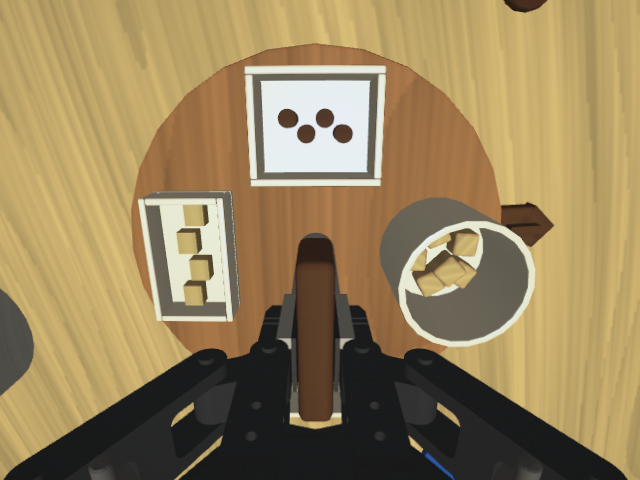

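View pics/s11.png

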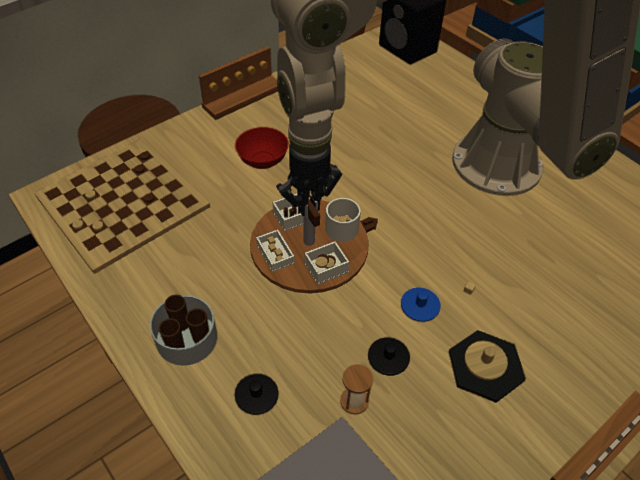

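Nearly there; measuring the jar and pointer angles.

```bash
python3 - <<'E'
from h import *
from scipy.optimize import least_squares
A=np.array([.5388,-.0646])
def an(p): d=p[:2]-A; return np.linalg.norm(d).round(4),np.degrees(np.arctan2(d[1],d[0])).round(2)
c=load('w11')
print('wrist jar',an(onz(c,467,283,.096)),'tip',an(onz(c,553,224,.012)))
j=np.array([onz(c,*p,.096)[:2] for p in ((399,292),(534,273),(510,221),(440,343),(460,345),(400,300),(528,248))]);
r=least_squares(lambda q:np.hypot(*(j-q).T)-.036,j.mean(0));print(r.x,an(r.x),r.fun.round(4))
s=load('s11');print('scene tip',an(onz(s,377.4,219,.012)))
f=s['frame'];cv2.imwrite('pics/c11.png',cv2.resize(f[180:290,280:400],None,fx=6,fy=5,interpolation=cv2.INTER_CUBIC))
E
```

```text
wrist jar (np.float64(0.0771), np.float64(169.35)) tip (np.float64(0.1752), np.float64(171.46))
[ 0.46299894 -0.04951933] (np.float64(0.0773), np.float64(168.75)) [-0.0004 -0.0008  0.0021  0.0007  0.0007 -0.0004 -0.0009]
scene tip (np.float64(0.1745), np.float64(171.46))
```

View pics/c11.png

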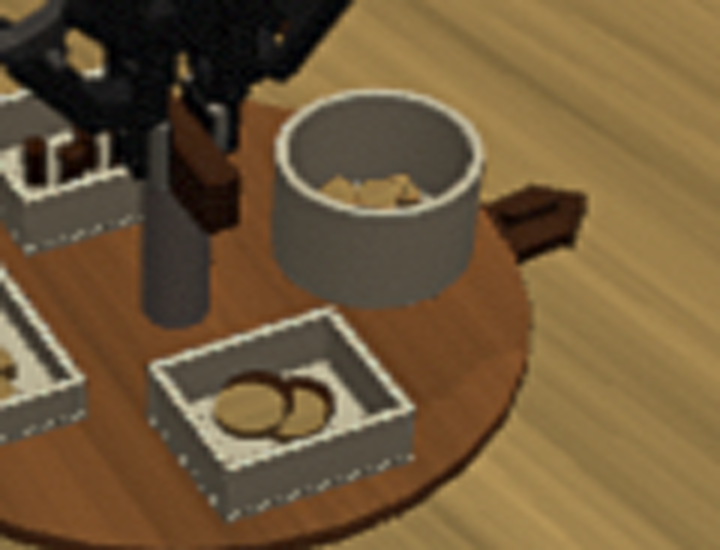

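Emit:
send_rows:
  plan:
    - [0,0,0,-0.5,0,0]
    - [0,0,0,-1.2,0,0]
    - [0,0,0,-2,0,0]
    - [0,0,0,-2.7,0,0]
    - [0,0,0,-2.7,0,0]
    - [0,0,0,-2.7,0,0]
    - [0,0,0,-2.7,0,0]
    - [0,0,0,-2.7,0,0]
    - [0,0,0,-2.7,0,0]
    - [0,0,0,-2.7,0,0]

```text
clock: 23.55
tcp_pos: [0.5403, -0.065, 0.1224]
orientation: [0.54, -0.458, 0.539, 0.457]
wrist_force: [2.6, 3.5, 1.8]
finger_gap: 0.0133
```

```bash
python3 - <<'E'
from h import *
from workcell import get_state,viewer
A=np.array([.5388,-.0646])
def an(p): d=p[:2]-A; return np.linalg.norm(d).round(4),np.degrees(np.arctan2(d[1],d[0])).round(2)
c=viewer.read_camera('wrist');f=c['frame'];cv2.imwrite('pics/w12.png',f)
st=get_state();print(st['tcp_pos'],yaw(st)[0],st['wrist_force'],st['finger_gap'],abs(st['qvel']).max())
s=viewer.read_camera('scene');cv2.imwrite('pics/s12.png',s['frame']);pickle.dump(s,open('s12.pkl','wb'));pickle.dump(c,open('w12.pkl','wb'))
E
```

```text
[ 0.54024345 -0.06503266  0.12244459] 170.55948880986386 [3.69385314 3.28433315 1.99995192] 0.013251753364040155 0.0015412549098937258
```

View pics/w12.png

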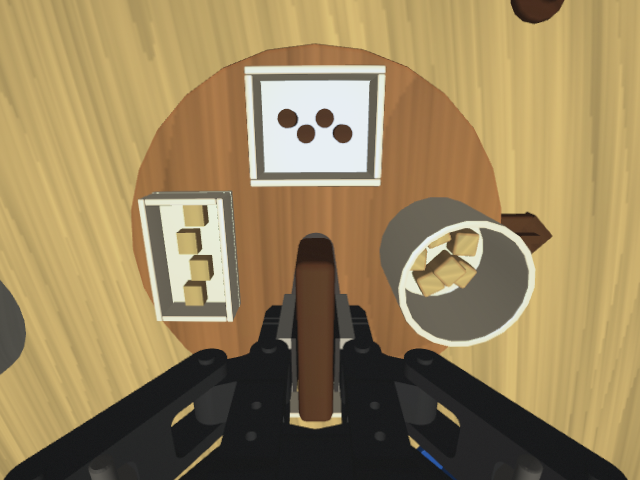

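View pics/s12.png

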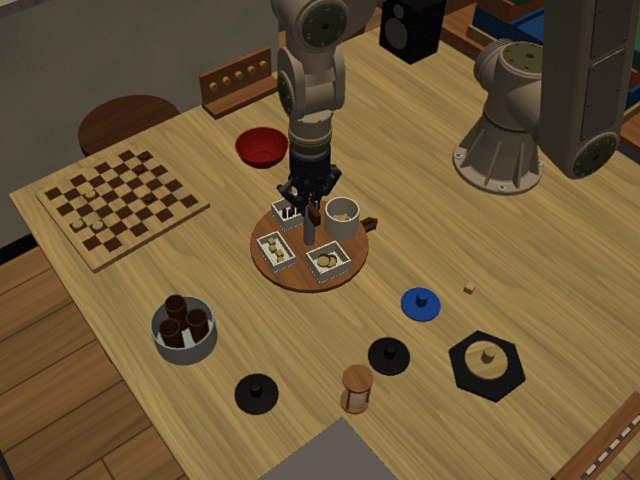

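```bash
python3 - <<'E'
from h import *
A=np.array([.5388,-.0646])
def an(p): d=p[:2]-A; return np.linalg.norm(d).round(4),np.degrees(np.arctan2(d[1],d[0])).round(2)
c=load('w12');s=load('s12')
print(an(onz(c,467,283,.096)),an(onz(c,551,236,.012)))
m=(cv2.cvtColor(s['frame'],cv2.COLOR_BGR2GRAY)[195:225,320:365])
print('scene jar',an(onz(s,342.5,210.5,.096)),'lid knob',onz(s,488,351,.054))
from workcell import job
E
```

```text
(np.float64(0.0771), np.float64(172.06)) (np.float64(0.1751), np.float64(171.09))
scene jar (np.float64(0.0759), np.float64(168.13)) lid knob [0.45271087 0.35082245 0.054     ]
```

```bash
python3 -c "
from workcell import job;print(job.hand_in())"
```

```text
the job is handed in; nothing more can be done
None
```

The job is handed in; no verdict came back. I moved the lid by its knob to the trivet and let it go. Only then did I turn the carousel about 93° anticlockwise by its handle. I handed in at about 24 s with the handle still gripped: grip set to 45 N, opening 13.3 mm, arm still.

Last checks:
- **Lid:** the pictures show it knob up on the trivet, with its knob about 7 mm from the trivet's centre. The limit is 35 mm.
- **Jar and pointer:** the wrist camera puts the jar at 172.1° and the pointer tip at 171.1°. Adding the turn to the jar's starting angle gives 171.1°.
- **Disagreement:** a coarser reading from the scene camera put the jar at 168.1°, about 3° off the pointer. That is still within the 10° limit.
- **Bystanders:** they look unmoved in the last scene picture, but I did not measure them. The side camera read several positions 5–10 mm off from the other two cameras, so I left it out of the final measurements.

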